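# Lid and lock the pot in the bench shaker

## Robot

A 6-joint arm with a two-finger parallel gripper is mounted at the origin on the work surface. World frame = base frame: x ahead of the robot, y to its left, z up, the work surface at z = 0. Lengths are in m, angles in rad, forces in N, time in s.
With the tool pointing down it reaches from about 0.375 to 0.9 m from the base axis. Payload 3.1 kg.
Tool frame: the origin (TCP) lies between the finger pads; the fingertips stand 22 mm ahead of it and the grasp point (between the pads) lies 3 mm ahead of it; z points along the fingers, y is the direction in which the jaws open and shut (so a half turn about z gives the same grasp; the last joint's range is limited). The gripper opens to 85 mm and grips with 20 to 120 N. Pads are 22 mm wide; open, the fingers measure 114 mm over their backs; the gripper's body (76 mm by 85 mm) begins 54 mm behind the grasp point. The pads swing forward as they close: fully open they stand 13 mm farther back than shut.
Start: joints at [1.105, 0.527, 1.433, -0, 1.181, -0.178], TCP at [0.177, 0.599, 0.229] pointing down, gripper open.
Joint ranges: [-3.08, 3.08], [-0.75, 2.2], [0.22, 2.44], [-1.43, 4.57], [0, 2.65], [-2.85, 2.85]. Speed limits (rad/s): [2.79, 2.79, 3.14, 3.14, 3.14, 3.14].

## Interface

Orientations are given as a unit quaternion [x, y, z, w].
In Python, from station import status, snapshot, manip gives the robot as it stands.
- The arm moves only by the tool move_arm, never from a script. Its argument "plan" is a list that holds one entry, the list of rows, each a list of 7 numbers: the turn, a rotation vector about the tool's x, y, z scaled (see below), then the shift along the tool's x, y, z scaled (see below), then the closure, from 0 (fully open) to 1 (shut). A call has exactly 8 rows; each row is the pose to reach, as a shift and turn from the pose commanded when the call began, along the tool's axes at that moment; what a row does not reach only later rows make up. The controller multiplies each number of a shift by 100 mm and each number of a turn by pi/4 rad. A row lasts 1/8 s, in which the tool goes at most 62.5 mm and 10.7 degrees, less where a joint would pass 70% of its speed; a pose out of reach is approached as far as the arm can. A call with a number of a shift or a turn outside -1 to 1 is refused whole. A call with a gripper value outside its range is refused whole. The fingers move at their own pace and stop on an object; "force" is the grip in N (left out, the last holds). Time passes only in rows, so rows that repeat a pose let the fingers close, or fill a call up. It gives the time, the measured TCP pose, the force and the opening at its end, in the units of the state.
- status.sense(): the state, without advancing time (a new reading comes with each control period).
- snapshot(name): name is "scene" or "top" or "wrist"; returns a dict with "img" (420x560x3 uint8, red, green, blue), "depth" (420x560 float32, m along the optical axis (not along the pixel's ray), 0 where there is no reading), "mtx" (3x3 intrinsics, pixels), "k1" (the pictures are not rectified: a ray, as slopes to the right and down, at radius r is drawn at 1 + k1 r^2 times it, then the intrinsics apply), "T" (4x4, takes a point from camera to world coordinates). Camera axes: x right, y up, looking along -z (the intrinsics and any distortion apply to the point x, -y, -z); pixel columns grow to the right and rows downward; lengths in m; the calibration is good to about 2 mm. A picture is of the moment at which its call begins.
- manip.sign_off(): hands the job in, once; it reports no verdict.
The state is a dict: "t": time; "q": joint angles; "qd": joint speeds; "tau": joint torques, N m; "tcp_pos": TCP position; "tool_rot": TCP orientation; "force": force on the tool from outside, world axes, zero at the start; "ft_torque": the same for the moment, N m; "finger_gap": opening from 0.0 (shut) to 1.0 (fully open).
Only numpy, scipy, OpenCV 4.12 (cv2) and the standard library are available. Lean on these libraries where they do the work, as an engineer would, in place of code of your own. Each camera call takes 0.05 s, during which the arm holds its last target. There are 200 camera calls.

## Task

Get the paint pot in the bench shaker ready to be shaken: put the violet lid on the white pot and press it fully home, so that its flange sits flush on the rim. Only then swing the yellow hold-down bar all the way round over the lid to its stop, and leave the other things on the bench where they stand.

Things in the scene. Friction and masses are not known exactly. Their poses are not given: they have to be found in the camera images.
- lid_center (a point): Loose violet lid, about 110 g, lying plug-down on the bench, 60 mm tall. From below: plug 89 mm diameter, 22 mm tall (lowest 10 mm taper in to 80 mm); flange 108 mm diameter, 6 mm thick; round grip boss 36 mm diameter, 32 mm tall. Point: on its axis, 30 mm above the underside and below the boss top, 2 mm above the flange. z up. May start in any of three places it shares with tin and jar.
- pot_rim (a point): White pot fixed on a grey bench shaker (housing 210 x 170 x 50 mm, cannot move). Point: centre of the pot's mouth at rim height, 150 mm above the bench; z up, x towards the bar's pivot post. Mouth 94 mm inside, 102 mm outside diameter. The lid's plug goes in the mouth; when home the flange lies on the rim and lid_center is 8 mm above this point.
- seal (a joint): Stiff black seal plate sliding down in the pot's mouth, m; starts at 0 to 0.003, its top 11 to 14 mm below the rim, so a lid just laid on it stands 8 to 11 mm proud. About 10 N straight down on the lid moves it; it stays where pushed. Lid home, flange hard on the rim, at 0.011.
- bar (a joint): Yellow hold-down bar, 150 x 24 x 12 mm, swinging level about the pivot post, rad. 0 = closed at its stop, pointing from the post across the pot's centre; grows as it swings away, clockwise from above; starts at 1.2 to 1.7, stop at 1.9. About 1 N at the knob moves it; it stays where left. Underside 41 mm above the rim: 3 mm over the boss of a lid that is home, too low to pass one that is not.
- bar_knob (a point): Middle of the black upright round knob on top of the bar's free end, 24 mm in diameter and 40 mm tall (20 mm above and below this point), 125 mm from the pivot axis, 73 mm higher than pot_rim.
- bar_pivot (a point): Point on the vertical axis of the bar's pivot, at bar height (49 mm above the rim, top of the hub 59 mm above the rim); 95 mm from the pot's axis on the side away from the robot.
- tin_mid (a point): Bystander: steel can, 72 mm diameter, 105 mm tall; its centre.
- jar_mid (a point): Bystander: amber jar with a red cap, 72 mm diameter, 90 mm tall; its centre.
- solvent_mid (a point): Bystander: dark bottle with a white cap, 70 mm diameter, 170 mm tall; its centre.
- spray_mid (a point): Bystander: blue can, 60 mm diameter, 170 mm tall, left of the shaker; its centre.
- tape_mid (a point): Bystander: roll of paper tape lying flat, 90 mm diameter, 24 mm tall; its centre.
- spatula_grip (a point): Bystander: blue mixing spatula lying flat, 200 mm long; a point on its handle.
Mind the look-alikes: they are no part of the job. Several things look just like the part that bears lid_center: the one meant starts farthest from the robot's base.

How it is judged:
On the way:
1. the lid is pressed fully home on the pot while the bar is still swung aside (over 0.9 rad) (horizontal distance between lid_center and pot_rim below 0.006 m and z of lid_center in the frame of pot_rim between 0.005 and 0.0105 m and angle between lid_center's own z axis and vertical below 0.05 rad and value of joint seal above 0.0085 m and value of joint bar above 0.9 rad), for 0.2 s.
At the end, for the whole second after the job is handed in: The lid is home on the pot: centred within 6 mm, level within 0.05 rad, its flange within 2.5 mm of the rim, the seal plate pushed down over 8.5 mm; the bar is closed within 0.1 rad of its stop and at rest (horizontal distance between lid_center and pot_rim below 0.006 m and z of lid_center in the frame of pot_rim between 0.005 and 0.0105 m and angle between lid_center's own z axis and vertical below 0.05 rad and value of joint seal above 0.0085 m and value of joint bar below 0.1 rad and velocity of joint bar between -0.05 and 0.05 rad/s); the robot touches nothing.
It fails at once if a bystander (tin, jar, dark bottle, blue can, tape, spatula) is moved more than 30 mm (distance of any of tin_mid, jar_mid, solvent_mid, spray_mid, tape_mid, spatula_grip from where it was at the start of the episode above 0.03 m).
It also fails if it takes over 64 s, if anything falls off the work surface, if the arm or the gripper's body presses on something with over 40 N, if the wrist force passes 120 N, or if a joint passes its speed limit or range.

## Working session

There is one attempt and no reset: what is moved stays moved. The work goes in short steps, Python scripts to look and compute and a tool call to move; the robot and the scene stay as the last step left them, time stands still between calls to the robot, and variables do not carry over. Pictures are saved under pics/ and viewed, on a budget of 10 in all, crops included, one or two more only if the job needs it, and the job is handed in when it is done.

Besides the shell and the picture viewer there is one more tool, called as name([rows], argument=value, ...), one row to a line, values as JSON. move_arm: Moves the arm, as the interface text tells. Its arguments: {"type":"object","properties":{"plan":{"type":"array"},"force":{"type":"number"}},"required":["plan"]}

```bash
ls; mkdir -p pics
cat > h.py <<'E'
import numpy as np, cv2
from station import status, snapshot, manip
def save(s,n): cv2.imwrite('pics/'+n, cv2.cvtColor(s['img'],cv2.COLOR_RGB2BGR))
def rays(s,px):
    px=np.atleast_2d(np.array(px,float)); K=s['mtx']
    d=np.c_[(px[:,0]-K[0,2])/K[0,0],(px[:,1]-K[1,2])/K[1,1]]
    u=d.copy()
    for _ in range(20): u=d/(1+s['k1']*(u**2).sum(1,keepdims=True))
    return np.c_[u[:,0],-u[:,1],-np.ones(len(u))]
def onplane(s,px,z):
    r=rays(s,px)@s['T'][:3,:3].T; o=s['T'][:3,3]
    return o+r*((z-o[2])/r[:,2])[:,None]
def cloud(s):
    h,w=s['depth'].shape; v,u=np.mgrid[:h,:w]
    r=rays(s,np.c_[u.ravel(),v.ravel()])*s['depth'].ravel()[:,None]
    return (r@s['T'][:3,:3].T+s['T'][:3,3]).reshape(h,w,3)
E
python3 - <<'E'
from h import *
import pickle
for n in ('scene','top'):
    s=snapshot(n); save(s,n+'0.png'); pickle.dump(s,open(n+'0.pkl','wb')); print(n,s['T'].round(3).tolist(),s['k1'])
st=status.sense(); print({k:np.round(v,3).tolist() for k,v in st.items()})
E
```

```text
pics
scene [[-0.078, -0.825, 0.56, 1.062], [0.997, -0.072, 0.033, 0.055], [0.013, 0.561, 0.828, 1.023], [0.0, 0.0, 0.0, 1.0]] -0.08933159145452593
top [[0.002, 0.984, -0.176, 0.216], [-1.0, 0.0, -0.008, 0.023], [-0.008, 0.176, 0.984, 1.62], [0.0, 0.0, 0.0, 1.0]] -0.1508546523278357
{'t': 0.1, 'q': [1.106, 0.528, 1.434, 0.0, 1.181, -0.179], 'qd': [-0.0, -0.002, -0.001, 0.0, -0.001, -0.001], 'tau': [-0.0, -44.33, -17.859, -0.0, 0.004, -0.0], 'tcp_pos': [0.176, 0.599, 0.228], 'tool_rot': [0.143, 0.99, -0.001, -0.0], 'force': [-0.111, -0.25, 0.193], 'ft_torque': [-0.002, -0.013, -0.005], 'finger_gap': 0.998}
```

View pics/top0.png

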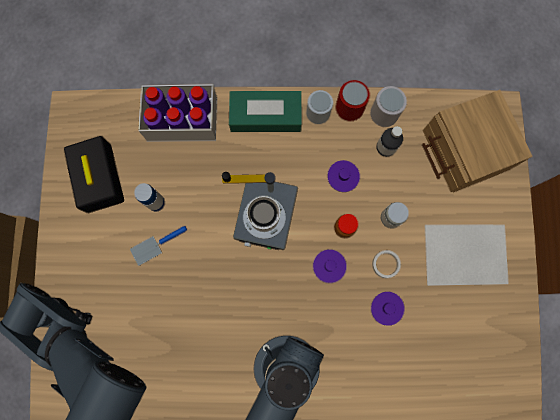

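View pics/scene0.png

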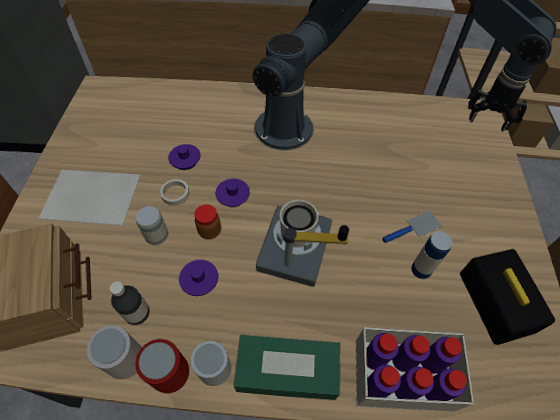

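The top view shows three violet lids at (343,176), (330,266) and (388,308). The one farthest from the base is (343,176), seen at (199,277) in the scene view. The pot is at (263,212), the pivot at (270,179) and the knob at (227,178). The tape is at (387,264), the jar at (346,225) and the tin at (396,214).

Run:
```python
from h import *
import pickle
for n in ('top','scene'):
    s=pickle.load(open(n+'0.pkl','rb')); P=cloud(s); hsv=cv2.cvtColor(s['img'],cv2.COLOR_RGB2HSV)
    H,S,V=[hsv[...,i].astype(int) for i in range(3)]
    vio=((H>125)&(H<150)&(S>100)).astype(np.uint8)
    k,l,st,c=cv2.connectedComponentsWithStats(vio)
    for i in range(1,k):
        if st[i,4]<300: continue
        cnt=max(cv2.findContours((l==i).astype(np.uint8),cv2.RETR_EXTERNAL,cv2.CHAIN_APPROX_NONE)[0],key=len)
        e=cv2.minEnclosingCircle(onplane(s,cnt[:,0],0.028)[:,:2].astype(np.float32))
        p=P[l==i]; b=p[(p[:,2]>0.052)&(p[:,2]<.07)]
        print(n,'violet',c[i].round(),'circle',np.round(e[0],4),round(e[1],4),'r',np.hypot(*e[0]).round(3),'z',np.percentile(p[:,2],[50,98]).round(3),'boss',b.mean(0).round(4) if len(b) else '',len(b))
    # pot rim: points near rim height
    near=(abs(P[...,0]-.49)<.15)&(abs(P[...,1]-.05)<.2)
    m=near&(abs(P[...,2]-.15)<.006)
    p=P[m]
    A=np.c_[2*p[:,:2],np.ones(len(p))]
    for _ in range(4):
        q=np.linalg.lstsq(A,(p[:,:2]**2).sum(1),rcond=None)[0]; R=np.sqrt(q[2]+q[0]**2+q[1]**2)
        d=abs(np.hypot(*(p[:,:2]-q[:2]).T)-R); k=d<max(.006,np.median(d)*2); p=p[k];A=A[k]
    print(n,'rim',q[:2].round(4),R.round(4),len(p),p[:,2].mean().round(4))
    m=near&(P[...,2]>.192)&(P[...,2]<.206)&(H>18)&(H<35)&(S>120)
    print(n,'bar pts',m.sum(),P[m].mean(0).round(4), cv2.minAreaRect(P[m][:,:2].astype(np.float32)))
    for lab,zl,zh in (('knob',.235,.25),('high',.203,.218)):
        m=near&(P[...,2]>zl)&(P[...,2]<zh)&(V<90)
        if m.sum(): print(n,lab,m.sum(),P[m].mean(0).round(4),P[m].min(0).round(3),P[m].max(0).round(3))
```

```text
top violet [178. 111.] circle [0.8498 0.3771] 0.1275 r 0.93 z [0.116 0.131] boss [0.8257 0.3412 0.0614] 89
top violet [343. 176.] circle [ 0.6202 -0.1869] 0.0535 r 0.648 z [0.029 0.065] boss [ 0.6191 -0.1877  0.0601] 95
top violet [329. 266.] circle [ 0.3241 -0.1359] 0.053 r 0.351 z [0.029 0.063] boss [ 0.3228 -0.1371  0.0599] 106
top violet [387. 308.] circle [ 0.1886 -0.3197] 0.0534 r 0.371 z [0.029 0.064] boss [ 0.1883 -0.3187  0.0604] 99
top rim [0.4758 0.0721] 0.0486 137 0.1499
top bar pts 228 [0.5666 0.1223 0.2028] ((0.5677458643913269, 0.12744134664535522), (0.024055559188127518, 0.1292719841003418), 0.6055256128311157)
top knob 54 [0.5655 0.1768 0.2436] [0.555 0.167 0.237] [0.575 0.188 0.249]
top high 104 [0.5669 0.0643 0.2094] [0.553 0.039 0.203] [0.586 0.189 0.218]
scene violet [184. 156.] circle [ 0.1913 -0.3172] 0.0567 r 0.37 z [0.029 0.061] boss [ 0.1902 -0.3201  0.0589] 81
scene violet [232. 192.] circle [ 0.3258 -0.1369] 0.0544 r 0.353 z [0.028 0.061] boss [ 0.3259 -0.1357  0.0586] 97
scene violet [198. 277.] circle [ 0.6203 -0.1876] 0.0535 r 0.648 z [0.028 0.061] boss [ 0.6202 -0.1879  0.0591] 143
scene violet [411. 371.] circle [0.8283 0.3813] 0.132 r 0.912 z [0.112 0.123] boss [0.8444 0.3457 0.0616] 303
scene rim [0.4774 0.073 ] 0.0488 151 0.1482
scene bar pts 428 [0.5709 0.1227 0.2015] ((0.5689505934715271, 0.12707863748073578), (0.025367720052599907, 0.1273842304944992), 0.8518517017364502)
scene knob 71 [0.5693 0.1764 0.241 ] [0.556 0.166 0.235] [0.58  0.187 0.246]
scene high 160 [0.5713 0.0746 0.2085] [0.553 0.038 0.203] [0.585 0.186 0.218]
```

Both views agree to within about 2 mm:
- Lid: (0.620, -0.187)
- Rim: (0.4765, 0.0725)
- Knob: (0.567, 0.177), which puts the pivot near (0.568, 0.052) and the bar at about 1.34 rad

First I lift and square the tool, so that tool x = -X and tool y = +Y.

move_arm([
  [[0,0,-0.1,0,0,-0.3,0],[0,0,-0.2,0,0,-0.6,0],[0,0,-0.3,0,0,-0.9,0],[0,0,-0.367,0,0,-1,0],[0,0,-0.367,0,0,-1,0],[0,0,-0.367,0,0,-1,0],[0,0,-0.367,0,0,-1,0],[0,0,-0.367,0,0,-1,0]],
])

```text
t: 1.1
tcp_pos: [0.1767, 0.5992, 0.3285]
tool_rot: [-0.001, 1.0, -0.001, -0.0]
force: [0.2, 0.7, -0.7]
finger_gap: 0.995
```

move_arm([
  [[0,0,0,-0.12,-0.12,0,0],[0,0,0,-0.25,-0.25,0,0],[0,0,0,-0.37,-0.37,0,0],[0,0,0,-0.5,-0.5,0,0],[0,0,0,-0.62,-0.62,0,0],[0,0,0,-0.75,-0.75,0,0],[0,0,0,-0.87,-0.87,0,0],[0,0,0,-1,-1,0,0]],
])

```text
t: 2.1
tcp_pos: [0.2777, 0.4988, 0.3293]
tool_rot: [-0.001, 1.0, 0.0, 0.0]
force: [1.0, -0.2, -0.4]
finger_gap: 1.0
```

move_arm([
  [[0,0,0,-0.12,-0.12,0,0],[0,0,0,-0.25,-0.25,0,0],[0,0,0,-0.37,-0.37,0,0],[0,0,0,-0.5,-0.5,0,0],[0,0,0,-0.62,-0.62,0,0],[0,0,0,-0.75,-0.75,0,0],[0,0,0,-0.87,-0.87,0,0],[0,0,0,-1,-1,0,0]],
])

```text
t: 3.1
tcp_pos: [0.3779, 0.3989, 0.3293]
tool_rot: [-0.001, 1.0, 0.0, 0.0]
force: [0.6, -0.3, -0.2]
finger_gap: 0.998
```

move_arm([
  [[0,0,0,-0.06,-0.12,0,0],[0,0,0,-0.12,-0.25,0,0],[0,0,0,-0.18,-0.37,0,0],[0,0,0,-0.25,-0.5,0,0],[0,0,0,-0.31,-0.62,0,0],[0,0,0,-0.37,-0.75,0,0],[0,0,0,-0.43,-0.87,0,0],[0,0,0,-0.5,-1,0,0]],
])

```text
t: 4.1
tcp_pos: [0.4276, 0.299, 0.3293]
tool_rot: [-0.001, 1.0, 0.0, 0.0]
force: [-0.1, 0.1, -0.3]
finger_gap: 0.996
```

move_arm([
  [[0,0,0,-0.06,-0.12,0,0],[0,0,0,-0.12,-0.25,0,0],[0,0,0,-0.18,-0.37,0,0],[0,0,0,-0.25,-0.5,0,0],[0,0,0,-0.31,-0.62,0,0],[0,0,0,-0.37,-0.75,0,0],[0,0,0,-0.43,-0.87,0,0],[0,0,0,-0.5,-1,0,0]],
])

```text
t: 5.1
tcp_pos: [0.4777, 0.1991, 0.3293]
tool_rot: [-0.001, 1.0, 0.0, -0.0]
force: [-0.5, -0.1, -0.1]
finger_gap: 0.998
```

move_arm([
  [[0,0,0,-0.06,-0.12,0,0],[0,0,0,-0.12,-0.25,0,0],[0,0,0,-0.18,-0.37,0,0],[0,0,0,-0.25,-0.5,0,0],[0,0,0,-0.31,-0.62,0,0],[0,0,0,-0.37,-0.75,0,0],[0,0,0,-0.43,-0.87,0,0],[0,0,0,-0.5,-1,0,0]],
])

```text
t: 6.1
tcp_pos: [0.5279, 0.0992, 0.3293]
tool_rot: [-0.001, 1.0, 0.0, 0.0]
force: [-0.8, -0.3, 0.2]
finger_gap: 0.997
```

move_arm([
  [[0,0,0,-0.06,-0.12,0,0],[0,0,0,-0.12,-0.25,0,0],[0,0,0,-0.18,-0.37,0,0],[0,0,0,-0.25,-0.5,0,0],[0,0,0,-0.31,-0.62,0,0],[0,0,0,-0.37,-0.75,0,0],[0,0,0,-0.43,-0.87,0,0],[0,0,0,-0.5,-1,0,0]],
])

```text
t: 7.1
tcp_pos: [0.578, -0.0007, 0.3293]
tool_rot: [-0.001, 1.0, 0.0, 0.0]
force: [-0.2, -0.9, 0.1]
finger_gap: 1.003
```

move_arm([
  [[0,0,0,-0.03,-0.12,0,0],[0,0,0,-0.05,-0.24,0,0],[0,0,0,-0.08,-0.36,0,0],[0,0,0,-0.1,-0.48,0,0],[0,0,0,-0.13,-0.6,0,0],[0,0,0,-0.16,-0.72,0,0],[0,0,0,-0.18,-0.83,0,0],[0,0,0,-0.21,-0.93,0,0]],
])

```text
t: 8.1
tcp_pos: [0.5989, -0.0937, 0.3293]
tool_rot: [-0.001, 1.0, 0.0, -0.0]
force: [-0.3, 0.2, -0.1]
finger_gap: 1.0
```

move_arm([
  [[0,0,0,-0.03,-0.14,0.14,0],[0,0,0,-0.06,-0.28,0.28,0],[0,0,0,-0.1,-0.42,0.42,0],[0,0,0,-0.13,-0.56,0.56,0],[0,0,0,-0.17,-0.7,0.7,0],[0,0,0,-0.2,-0.83,0.84,0],[0,0,0,-0.21,-0.93,1,0],[0,0,0,-0.21,-0.93,1,0]],
])

```text
t: 9.1
tcp_pos: [0.6189, -0.1863, 0.2273]
tool_rot: [-0.0, 1.0, 0.001, -0.002]
force: [0.2, 0.2, 0.2]
finger_gap: 1.0
```

Run:
```python
from h import *
s=snapshot('wrist'); save(s,'w1.png'); P=cloud(s); hsv=cv2.cvtColor(s['img'],cv2.COLOR_RGB2HSV)
H,S=hsv[...,0],hsv[...,1]
m=((H>125)&(H<150)&(S>100)).astype(np.uint8)
k,l,st,c=cv2.connectedComponentsWithStats(m); i=1+np.argmax(st[1:,4]); print(st[i],c[i])
cnt=max(cv2.findContours((l==i).astype(np.uint8),cv2.RETR_EXTERNAL,cv2.CHAIN_APPROX_NONE)[0],key=len)
e=cv2.minEnclosingCircle(onplane(s,cnt[:,0],0.028)[:,:2].astype(np.float32)); print('flange',e)
b=P[(l==i)&(P[...,2]>.054)&(P[...,2]<.066)]; print('boss',len(b),cv2.minEnclosingCircle(b[:,:2].astype(np.float32)),b.mean(0))
print(status.sense()['tcp_pos'],s['T'][:3,3])
```

```text
[ 230  133   96   95 7128] [277.46492705 179.95945567]
flange ((0.6191163659095764, -0.18830616772174835), 0.053170498460531235)
boss 950 ((0.6196324229240417, -0.18869563937187195), 0.01792626641690731) [ 0.61895637 -0.18863317  0.05857697]
[ 0.61943024 -0.18588918  0.22836532] [ 0.54297084 -0.18620552  0.37081779]
```

View pics/w1.png

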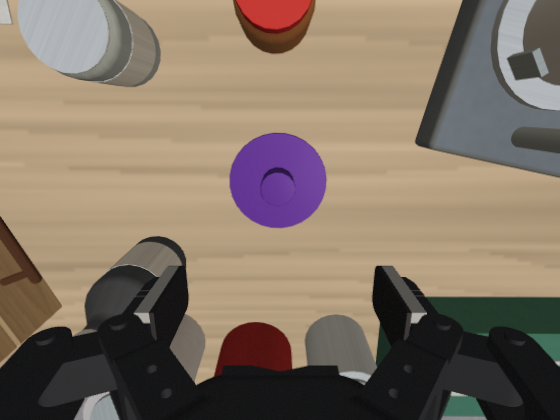

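The wrist view shows the lid at (277,180), clear between the open fingers, with the bottle at lower left. The lid centre measures (0.619, -0.188), so I descend and grip the boss.

move_arm([
  [[0,0,0,0,0,0.12,0],[0,0,0,0,0,0.25,0],[0,0,0,0,-0.01,0.38,0],[0,0,0,0,-0.02,0.5,0],[0,0,0,0,-0.02,0.63,0],[0,0,0,0,-0.02,0.76,0],[0,0,0,0,-0.02,0.88,0],[0,0,0,0,-0.02,1,0]],
])

```text
t: 10.15
tcp_pos: [0.6199, -0.1879, 0.1285]
tool_rot: [-0.001, 1.0, -0.0, 0.0]
force: [-0.2, -0.2, 0.2]
finger_gap: 1.006
```

move_arm([
  [[0,0,0,0,0,0.12,0],[0,0,0,0,0,0.24,0],[0,0,0,0,0,0.36,0],[0,0,0,0,0,0.48,0],[0,0,0,0,0,0.6,0],[0,0,0,0,0,0.7,0],[0,0,0,0,0,0.72,0],[0,0,0,0,0,0.72,0]],
])

```text
t: 11.15
tcp_pos: [0.62, -0.1879, 0.0573]
tool_rot: [-0.001, 1.0, -0.0, 0.0]
force: [-0.1, -0.1, 0.2]
finger_gap: 1.001
```

move_arm([
  [[0,0,0,0,0,0,0.2],[0,0,0,0,0,0,0.4],[0,0,0,0,0,0,0.5],[0,0,0,0,0,0,0.6],[0,0,0,0,0,0,0.8],[0,0,0,0,0,0,1],[0,0,0,0,0,0,1],[0,0,0,0,0,0,1]],
], force=60)

```text
t: 12.15
tcp_pos: [0.6206, -0.1881, 0.0581]
tool_rot: [-0.001, 1.0, -0.0, 0.001]
force: [0.3, 0.7, 5.6]
finger_gap: 0.003
```

The gripper shut completely, so the grasp missed. I'll look before doing anything else.

Run:
```python
from h import *
s=snapshot('wrist'); t=snapshot('scene')
im=np.hstack([cv2.resize(s['img'],(400,300)),cv2.resize(t['img'][200:350,100:300],(400,300))])
cv2.imwrite('pics/w2.png',im[...,::-1]); 
for s in (s,t):
    P=cloud(s); hsv=cv2.cvtColor(s['img'],cv2.COLOR_RGB2HSV); H,S=hsv[...,0],hsv[...,1]
    m=(H>125)&(H<150)&(S>100)&(abs(P[...,0]-.62)<.1)&(abs(P[...,1]+.188)<.1)
    k,l,st,c=cv2.connectedComponentsWithStats(m.astype(np.uint8)); i=1+np.argmax(st[1:,4])
    cnt=np.argwhere(m)[:,::-1]
    print(st[i], cv2.minEnclosingCircle(onplane(s,cnt,0.028)[:,:2].astype(np.float32)), np.percentile(P[m][:,2],[5,50,95]))
print({k:np.round(v,3).tolist() for k,v in status.sense().items()})
```

```text
[  190   150   179   157 19670] ((0.6184801459312439, -0.1884407252073288), 0.05319679528474808) [0.02574681 0.02682804 0.05847368]
[179 264  39  32 866] ((0.42141205072402954, -0.23776167631149292), 0.2586355209350586) [0.02484306 0.02798945 0.0595721 ]
{'t': 12.25, 'q': [-0.466, 0.773, 1.493, 0.0, 0.874, -2.039], 'qd': [-0.0, 0.0, 0.002, 0.001, -0.002, -0.001], 'tau': [-0.408, -45.823, -11.661, -0.133, -0.098, 0.0], 'tcp_pos': [0.621, -0.188, 0.058], 'tool_rot': [-0.001, 1.0, -0.0, 0.001], 'force': [-0.043, 1.09, 5.364], 'ft_torque': [0.096, -0.009, 0.001], 'finger_gap': 0.003}
```

View pics/w2.png

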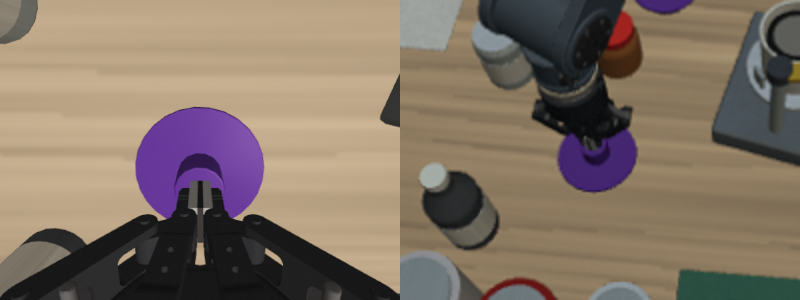

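Run:
```python
from h import *
s=snapshot('wrist'); P=cloud(s); np.set_printoptions(precision=4,suppress=True)
hsv=cv2.cvtColor(s['img'],cv2.COLOR_RGB2HSV)
m=(hsv[...,1]<80)&(abs(P[...,0]-.62)<.05)&(abs(P[...,1]+.188)<.035)&(P[...,2]>.03)&(P[...,2]<.1)
Q=P[m]
for a in np.arange(.03,.1,.005):
    q=Q[(Q[:,2]>=a)&(Q[:,2]<a+.005)]
    if len(q): print(round(a,3),len(q),q.min(0),q.max(0))
v=(hsv[...,1]>100)&(hsv[...,0]>125)&(P[...,2]>.054)&(hsv[...,0]<150)
print('boss top',v.sum(),P[v].min(0),P[v].max(0))
```

```text
0.055 2 [ 0.6144 -0.1808  0.0592] [ 0.615  -0.1808  0.0592]
0.06 61 [ 0.6093 -0.1939  0.062 ] [ 0.6143 -0.1763  0.065 ]
0.065 232 [ 0.609  -0.2006  0.0651] [ 0.6146 -0.1748  0.07  ]
0.07 295 [ 0.6088 -0.2009  0.0701] [ 0.6146 -0.1744  0.075 ]
0.075 341 [ 0.6088 -0.2009  0.075 ] [ 0.6148 -0.1744  0.08  ]
0.08 359 [ 0.6088 -0.201   0.08  ] [ 0.6145 -0.1744  0.085 ]
0.085 394 [ 0.6089 -0.2009  0.085 ] [ 0.6145 -0.1744  0.09  ]
0.09 251 [ 0.6088 -0.2008  0.09  ] [ 0.6254 -0.1746  0.095 ]
0.095 652 [ 0.6079 -0.2077  0.095 ] [ 0.6321 -0.1756  0.1   ]
boss top 1716 [ 0.5439 -0.206   0.054 ] [ 0.6264 -0.1711  0.2013]
```

The wrist depth shows the shut fingertips standing on the boss top at z≈0.060 while the TCP reads 0.058. By that evidence the tips end about 2 mm above the TCP, not 22 mm ahead of it as stated. The lid hasn't moved. I'll open, go lower in small steps and watch the force.

move_arm([
  [[0,0,0,0,0,0,0],[0,0,0,0,0,0,0],[0,0,0,0,0,0,0],[0,0,0,0.01,0,0,0],[0,0,0,0.015,0,0.03,0],[0,0,0,0.015,0,0.06,0],[0,0,0,0.015,0,0.1,0],[0,0,0,0.015,0,0.1,0]],
])

```text
t: 13.3
tcp_pos: [0.618, -0.1877, 0.0467]
tool_rot: [-0.001, 1.0, 0.0, -0.0]
force: [0.3, 0.5, -0.2]
finger_gap: 0.997
```

Run:
```python
from h import *
s=snapshot('wrist'); P=cloud(s); save(s,'w3.png'); np.set_printoptions(precision=4,suppress=True)
hsv=cv2.cvtColor(s['img'],cv2.COLOR_RGB2HSV)
st=status.sense(); print(st['tcp_pos'],st['force'],st['finger_gap'])
m=(hsv[...,1]<80)&(abs(P[...,0]-.62)<.05)&(abs(P[...,1]+.188)<.06)&(P[...,2]>.03)&(P[...,2]<.1)
Q=P[m]
for a in np.arange(.03,.1,.005):
    q=Q[(Q[:,2]>=a)&(Q[:,2]<a+.005)]
    if len(q): print(round(a,3),len(q),q.min(0),q.max(0))
```

```text
[ 0.6183 -0.1878  0.047 ] [ 0.0369  0.3134 -0.6046] 0.9975828332300332
0.06 251 [ 0.6072 -0.2362  0.0602] [ 0.6291 -0.1379  0.065 ]
0.065 547 [ 0.6063 -0.2426  0.065 ] [ 0.6292 -0.1318  0.0699]
0.07 695 [ 0.6064 -0.2436  0.07  ] [ 0.6294 -0.1311  0.075 ]
0.075 752 [ 0.6064 -0.2438  0.075 ] [ 0.6293 -0.1308  0.08  ]
0.08 863 [ 0.6062 -0.244   0.08  ] [ 0.6297 -0.1312  0.085 ]
0.085 966 [ 0.606  -0.2438  0.085 ] [ 0.63   -0.1306  0.09  ]
0.09 852 [ 0.6062 -0.2438  0.09  ] [ 0.6268 -0.1311  0.095 ]
0.095 973 [ 0.6061 -0.2391  0.095 ] [ 0.6196 -0.1355  0.1   ]
```

Confirmed: the open tips are at TCP z + 13 mm. I go down to TCP z≈0.030, which puts the closed tips about 5 mm above the flange, and grip.

move_arm([
  [[0,0,0,0,0,0.06,0],[0,0,0,0,0,0.12,0],[0,0,0,0,0,0.165,0],[0,0,0,0,0,0.165,0.3],[0,0,0,0,0,0.165,0.5],[0,0,0,0,0,0.165,0.7],[0,0,0,0,0,0.165,1],[0,0,0,0,0,0.165,1]],
], force=60)

```text
t: 14.35
tcp_pos: [0.6189, -0.1881, 0.0313]
tool_rot: [-0.001, 1.0, -0.0, 0.001]
force: [-0.3, 0.5, 3.2]
finger_gap: 0.406
```

move_arm([
  [[0,0,0,0,0,0,1],[0,0,0,0,0,0,1],[0,0,0,0,0,-0.1,1],[0,0,0,0,0,-0.2,1],[0,0,0,0,0,-0.3,1],[0,0,0,0,0,-0.4,1],[0,0,0,0,0,-0.5,1],[0,0,0,0,0,-0.5,1]],
])

```text
t: 15.35
tcp_pos: [0.6191, -0.1883, 0.0821]
tool_rot: [-0.001, 1.0, -0.001, 0.001]
force: [0.9, -0.3, -1.2]
finger_gap: 0.403
```

The gap of 0.40 (34 mm) shows the boss is held. Next I lift and travel, X first, so the lid stays clear of the pivot hub.

move_arm([
  [[0,0,0,0,0,-0.14,1],[0,0,0,0.03,0,-0.28,1],[0,0,0,0.08,0,-0.42,1],[0,0,0,0.16,0,-0.56,1],[0,0,0,0.24,0,-0.7,1],[0,0,0,0.33,0,-0.84,1],[0,0,0,0.42,0,-0.96,1],[0,0,0,0.5,0,-1,1]],
])

```text
t: 16.35
tcp_pos: [0.5681, -0.1882, 0.1819]
tool_rot: [-0.001, 1.0, -0.0, 0.001]
force: [0.6, 0.4, -0.9]
finger_gap: 0.404
```

move_arm([
  [[0,0,0,0.11,0.11,-0.08,1],[0,0,0,0.23,0.23,-0.16,1],[0,0,0,0.35,0.35,-0.22,1],[0,0,0,0.47,0.47,-0.22,1],[0,0,0,0.6,0.6,-0.22,1],[0,0,0,0.72,0.72,-0.22,1],[0,0,0,0.83,0.82,-0.22,1],[0,0,0,0.925,0.9,-0.22,1]],
])

```text
t: 17.35
tcp_pos: [0.4751, -0.0974, 0.2028]
tool_rot: [-0.001, 1.0, 0.0, -0.0]
force: [0.4, -0.0, -1.5]
finger_gap: 0.404
```

move_arm([
  [[0,0,0,0,0.12,0,1],[0,0,0,0,0.25,0,1],[0,0,0,0,0.38,0,1],[0,0,0,0,0.51,0,1],[0,0,0,0,0.64,0,1],[0,0,0,0,0.77,0,1],[0,0,0,0,0.9,0,1],[0,0,0,0,1,0,1]],
])

```text
t: 18.35
tcp_pos: [0.4756, 0.0028, 0.2028]
tool_rot: [-0.001, 1.0, -0.0, 0.0]
force: [0.4, -0.9, -1.9]
finger_gap: 0.404
```

Run:
```python
from h import *
s=snapshot('wrist'); P=cloud(s); save(s,'w4.png'); np.set_printoptions(precision=4,suppress=True)
hsv=cv2.cvtColor(s['img'],cv2.COLOR_RGB2HSV)
st=status.sense(); t=st['tcp_pos']; print(t,st['tool_rot'],st['force'],st['finger_gap'])
v=(hsv[...,0]>125)&(hsv[...,0]<150)&(hsv[...,1]>100)
Q=P[v]; f=Q[abs(Q[:,2]-np.median(Q[:,2]))<.004]; c=np.linalg.lstsq(np.c_[f[:,:2]-f[:,:2].mean(0),np.ones(len(f))],f[:,2],rcond=None)[0]
print('flange z',np.median(f[:,2]),'tilt',c[:2], 'lid-tcp z', np.median(f[:,2])-t[2])
k,l,S_,C=cv2.connectedComponentsWithStats(v.astype(np.uint8)); i=1+np.argmax(S_[1:,4])
cnt=max(cv2.findContours((l==i).astype(np.uint8),cv2.RETR_EXTERNAL,cv2.CHAIN_APPROX_NONE)[0],key=len)[:,0]
e=onplane(s,cnt,np.median(f[:,2]))
e=e[e[:,0]<t[0]]  # near side outline only
q=np.linalg.lstsq(np.c_[2*e[:,:2],np.ones(len(e))],(e[:,:2]**2).sum(1),rcond=None)[0]
print('flange centre',q[:2],np.sqrt(q[2]+q[0]**2+q[1]**2),'minus tcp',q[:2]-t[:2])
m=(abs(P[...,2]-.15)<.004)&(hsv[...,1]<60)&(abs(P[...,0]-.4765)<.06)&(abs(P[...,1]-.0725)<.06); p=P[m]
for _ in range(4):
    q=np.linalg.lstsq(np.c_[2*p[:,:2],np.ones(len(p))],(p[:,:2]**2).sum(1),rcond=None)[0]; R=np.sqrt(q[2]+q[0]**2+q[1]**2); d=abs(np.hypot(*(p[:,:2]-q[:2]).T)-R); p=p[d<.004]
print('rim',q[:2],R,len(p),p[:,2].mean())
```

```text
[0.4753 0.0037 0.2028] [-0.0011  1.      0.0005 -0.0002] [-0.6047  0.9505 -1.7792] 0.40419132479372744
flange z 0.19821956506645372 tilt [0.0002 0.0006] lid-tcp z -0.004566456625833132
flange centre [0.4603 0.0033] 0.04111579538312534 minus tcp [-0.0151 -0.0004]
rim [0.4756 0.0714] 0.048553673633231216 1975 0.14836662874899317
```

View pics/w4.png

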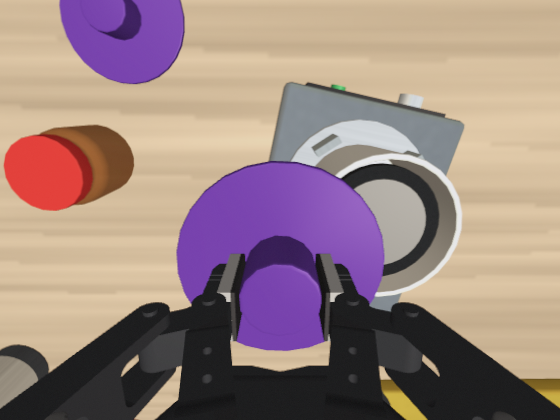

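The lid hangs level in the grip, with its flange outline spanning (177..384, 161..350). The rim is clear on the right at about (395,225). The flange fit picked up finger edges, so I refit it on the clean arc only.

Run:
```python
from h import *
s=snapshot('wrist'); np.set_printoptions(precision=4,suppress=True)
hsv=cv2.cvtColor(s['img'],cv2.COLOR_RGB2HSV); t=status.sense()['tcp_pos']
v=((hsv[...,0]>125)&(hsv[...,0]<150)&(hsv[...,1]>100)).astype(np.uint8)
v[:,:150]=0
cnt=max(cv2.findContours(v,cv2.RETR_EXTERNAL,cv2.CHAIN_APPROX_NONE)[0],key=len)[:,0]
cnt=cnt[(cnt[:,1]<265)|((cnt[:,1]>343)&(abs(cnt[:,0]-282)<25))]
cnt=cnt[(cnt[:,0]<235)|(cnt[:,0]>330)|(cnt[:,1]<200)|(cnt[:,1]>340)]
e=onplane(s,cnt,.199)[:,:2]
for _ in range(4):
    q=np.linalg.lstsq(np.c_[2*e,np.ones(len(e))],(e**2).sum(1),rcond=None)[0]; R=np.sqrt(q[2]+q[0]**2+q[1]**2); d=abs(np.hypot(*(e-q[:2]).T)-R); e=e[d<.002]
print('flange',q[:2],R,len(e),'minus tcp',q[:2]-t[:2],t)
```

```text
flange [0.4744 0.0043] 0.05203527215983367 241 minus tcp [-0.001   0.0013] [0.4754 0.0029 0.2028]
```

move_arm([
  [[0,0,0,0,0.1,0,1],[0,0,0,0,0.2,0,1],[0,0,0,0,0.32,0,1],[0,0,0,-0.01,0.44,0,1],[0,0,0,-0.014,0.55,0,1],[0,0,0,-0.014,0.64,0,1],[0,0,0,-0.014,0.676,0,1],[0,0,0,-0.014,0.676,0,1]],
])

```text
t: 19.45
tcp_pos: [0.4769, 0.0697, 0.2028]
tool_rot: [-0.001, 1.0, -0.0, -0.0]
force: [0.8, -0.2, -2.6]
finger_gap: 0.401
```

move_arm([
  [[0,0,0,0,0,0.04,1],[0,0,0,0,0,0.08,1],[0,0,0,0,0,0.12,1],[0,0,0,0,0,0.16,1],[0,0,0,0,0,0.2,1],[0,0,0,0,0,0.24,1],[0,0,0,0,0,0.27,1],[0,0,0,0,0,0.27,1]],
])

```text
t: 20.45
tcp_pos: [0.4768, 0.0695, 0.1755]
tool_rot: [-0.001, 1.0, 0.0, -0.0]
force: [-0.7, -0.1, -1.6]
finger_gap: 0.406
```

move_arm([
  [[0,0,0,0,0,0.015,1],[0,0,0,0,0,0.03,1],[0,0,0,0,0,0.045,1],[0,0,0,0,0,0.06,1],[0,0,0,0,0,0.07,1],[0,0,0,0,0,0.08,1],[0,0,0,0,0,0.08,1],[0,0,0,0,0,0.08,1]],
])

```text
t: 21.45
tcp_pos: [0.4759, 0.0701, 0.1686]
tool_rot: [-0.001, 1.0, 0.0, -0.001]
force: [-4.6, 3.2, 8.7]
finger_gap: 0.402
```

The plug's side contact pushes the tool towards -X, +Y. I'll shift about 1 mm that way and keep pressing.

move_arm([
  [[0,0,0,0.006,0.006,-0.01,1],[0,0,0,0.012,0.012,-0.01,1],[0,0,0,0.012,0.012,0.01,1],[0,0,0,0.012,0.012,0.03,1],[0,0,0,0.012,0.012,0.05,1],[0,0,0,0.012,0.012,0.06,1],[0,0,0,0.012,0.012,0.07,1],[0,0,0,0.012,0.012,0.07,1]],
])

```text
t: 22.45
tcp_pos: [0.4757, 0.0705, 0.1621]
tool_rot: [-0.001, 1.0, -0.0, 0.0]
force: [-4.7, 1.0, 12.5]
finger_gap: 0.402
```

move_arm([
  [[0,0,0,0.01,0.002,0,1],[0,0,0,0.01,0.002,0.01,1],[0,0,0,0.01,0.002,0.02,1],[0,0,0,0.01,0.002,0.03,1],[0,0,0,0.01,0.002,0.04,1],[0,0,0,0.01,0.002,0.05,1],[0,0,0,0.01,0.002,0.06,1],[0,0,0,0.01,0.002,0.06,1]],
])

```text
t: 23.45
tcp_pos: [0.4757, 0.0705, 0.1592]
tool_rot: [-0.001, 1.0, -0.001, 0.002]
force: [-9.4, 0.2, 36.5]
finger_gap: 0.399
```

36 N at the expected home height of TCP z 0.159. I unload, release and rise 100 mm, then check the seat.

move_arm([
  [[0,0,0,0.005,0,-0.03,1],[0,0,0,0.01,0,-0.045,1],[0,0,0,0.01,0,-0.045,1],[0,0,0,0.01,0,-0.045,0.4],[0,0,0,0.01,0,-0.045,0.2],[0,0,0,0.01,0,-0.045,0],[0,0,0,0.01,0,-0.045,0],[0,0,0,0.01,0,-0.045,0]],
])

```text
t: 24.45
tcp_pos: [0.4737, 0.0709, 0.1593]
tool_rot: [-0.001, 1.0, -0.0, -0.0]
force: [-0.8, -0.5, 0.2]
finger_gap: 1.0
```

move_arm([
  [[0,0,0,0,0,0,0],[0,0,0,0,0,0,0],[0,0,0,0,0,-0.15,0],[0,0,0,0,0,-0.3,0],[0,0,0,0,0,-0.5,0],[0,0,0,0,0,-0.7,0],[0,0,0,0,0,-0.9,0],[0,0,0,0,0,-1,0]],
])

```text
t: 25.45
tcp_pos: [0.4741, 0.0709, 0.2603]
tool_rot: [-0.001, 1.0, -0.0, 0.001]
force: [-0.6, -0.3, 0.8]
finger_gap: 0.994
```

Run:
```python
from h import *
s=snapshot('wrist'); P=cloud(s); save(s,'w5.png'); np.set_printoptions(precision=4,suppress=True)
hsv=cv2.cvtColor(s['img'],cv2.COLOR_RGB2HSV); st=status.sense(); print(st['tcp_pos'],st['force'],st['finger_gap'])
v=(hsv[...,0]>125)&(hsv[...,0]<150)&(hsv[...,1]>100)&(abs(P[...,0]-.476)<.07)&(abs(P[...,1]-.072)<.07)&(P[...,2]>.13)
Q=P[v]; f=Q[abs(Q[:,2]-np.median(Q[:,2]))<.004]; c=np.linalg.lstsq(np.c_[f[:,:2]-f[:,:2].mean(0),np.ones(len(f))],f[:,2],rcond=None)[0]
print('flange top z',np.median(f[:,2]),'tilt',c[:2],'enclosing',cv2.minEnclosingCircle(Q[Q[:,2]<.17][:,:2].astype(np.float32)))
b=Q[Q[:,2]>.18]; print('boss top',b.mean(0) if len(b) else None)
m=(P[...,2]>.12)&(P[...,2]<.165)&(hsv[...,1]<60)&(abs(P[...,0]-.476)<.06)&(abs(P[...,1]-.072)<.06); print('white z max',np.percentile(P[m][:,2],[50,98]) if m.any() else None)
```

```text
[0.4746 0.0709 0.2611] [ 0.422  -0.061   0.3745] 1.0032683334215458
flange top z 0.15489572885636835 tilt [0.0003 0.0006] enclosing ((0.4758874773979187, 0.07071738690137863), 0.05384082719683647)
boss top [0.4745 0.0707 0.1869]
white z max [0.1536 0.1549]
```

View pics/w5.png

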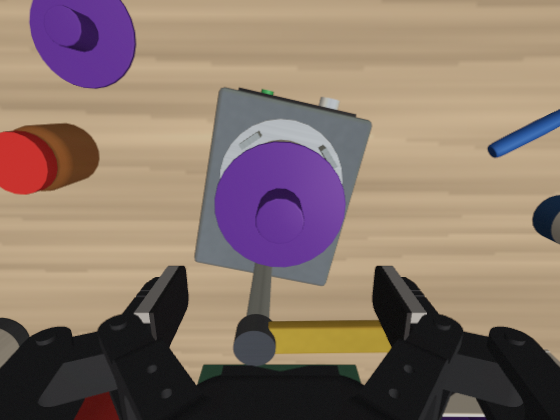

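The lid is home: flange top z≈0.155 with the camera reading about 1 mm low, tilt under 0.001, centre (0.476, 0.071). The yellow bar is still aside at lower right, with the hub at (255,340). Next I grip the knob.

move_arm([
  [[0,0,0,-0.12,0.12,-0.05,0],[0,0,0,-0.24,0.25,-0.1,0],[0,0,0,-0.36,0.38,-0.1,0],[0,0,0,-0.48,0.51,-0.1,0],[0,0,0,-0.6,0.64,-0.1,0],[0,0,0,-0.72,0.77,-0.1,0],[0,0,0,-0.84,0.9,-0.1,0],[0,0,0,-0.925,1,-0.1,0]],
])

```text
t: 26.5
tcp_pos: [0.5669, 0.1719, 0.2692]
tool_rot: [-0.001, 1.0, 0.0, 0.0]
force: [0.1, -0.3, -0.1]
finger_gap: 0.998
```

Run:
```python
from h import *
np.set_printoptions(precision=4,suppress=True)
s=snapshot('wrist'); P=cloud(s); V=s['img'].max(2); st=status.sense(); print(st['tcp_pos'],st['finger_gap'])
hsv=cv2.cvtColor(s['img'],cv2.COLOR_RGB2HSV)
m=(V<110)&(abs(P[...,2]-.242)<.006)&(abs(P[...,0]-.567)<.03)&(abs(P[...,1]-.177)<.03)
print('knob',m.sum(),cv2.minEnclosingCircle(P[m][:,:2].astype(np.float32)),P[m].mean(0))
m=(abs(P[...,2]-.209)<.006)&(abs(P[...,0]-.567)<.03)&(abs(P[...,1]-.052)<.03)&(hsv[...,1]<100)
print('hub',m.sum(),cv2.minEnclosingCircle(P[m][:,:2].astype(np.float32)) if m.any() else None)
```

```text
[0.5679 0.1728 0.2693] 0.999220871366688
knob 1170 ((0.566297173500061, 0.17664660513401031), 0.011940701864659786) [0.565  0.1769 0.2412]
hub 1746 ((0.5685105919837952, 0.05200802907347679), 0.01676878333091736)
```

The knob is at (0.566, 0.177) and the pivot at (0.5685, 0.052). They are 0.125 apart and the pivot is 0.095 from the pot, as specified. The closed knob position is therefore (0.446, 0.077).

move_arm([
  [[0,0,0,0.01,0.045,0.1,0],[0,0,0,0.01,0.045,0.2,0],[0,0,0,0.01,0.045,0.35,0],[0,0,0,0.01,0.045,0.5,0],[0,0,0,0.01,0.045,0.52,0.2],[0,0,0,0.01,0.045,0.52,0.5],[0,0,0,0.01,0.045,0.52,0.8],[0,0,0,0.01,0.045,0.52,1]],
], force=30)

```text
t: 27.55
tcp_pos: [0.5656, 0.1766, 0.2181]
tool_rot: [-0.0, 1.0, 0.001, 0.001]
force: [0.5, 3.3, 2.7]
finger_gap: 0.272
```

move_arm([
  [[0,0,0,0,0,0,1],[0,0,0,0,0,0,1],[0,0,0,0,0,0,1],[0,0,0,0,0,0,1],[0,0,0,0,0,0,1],[0,0,0,0,0,0,1],[0,0,0,0,0,0,1],[0,0,0,0,0,0,1]],
])

```text
t: 28.55
tcp_pos: [0.5656, 0.1765, 0.2181]
tool_rot: [-0.001, 1.0, 0.001, 0.001]
force: [0.8, 5.4, 3.9]
finger_gap: 0.269
```

move_arm([
  [[0,0,0,0.108,-0.007,0,1],[0,0,0,0.216,-0.023,0,1],[0,0,0,0.322,-0.048,0,1],[0,0,0,0.425,-0.082,0,1],[0,0,0,0.524,-0.126,0,1],[0,0,0,0.62,-0.178,0,1],[0,0,0,0.711,-0.238,0,1],[0,0,0,0.796,-0.305,0,1]],
])

```text
t: 29.55
tcp_pos: [0.4819, 0.149, 0.218]
tool_rot: [-0.001, 1.0, 0.004, -0.003]
force: [-7.3, 15.4, 10.4]
finger_gap: 0.264
```

move_arm([
  [[0,0,0,0.079,-0.075,0,1],[0,0,0,0.151,-0.156,0,1],[0,0,0,0.215,-0.244,0,1],[0,0,0,0.272,-0.336,0,1],[0,0,0,0.321,-0.434,0,1],[0,0,0,0.361,-0.535,0,1],[0,0,0,0.389,-0.628,0,1],[0,0,0,0.403,-0.69,0,1]],
])

```text
t: 30.55
tcp_pos: [0.4307, 0.0788, 0.2175]
tool_rot: [-0.002, 1.0, 0.003, -0.015]
force: [-27.5, 10.0, 33.5]
finger_gap: 0.229
```

The forces are off, and the TCP sits 15 mm beyond the arc with the gap slightly smaller. I look before going on.

Run:
```python
from h import *
s=snapshot('wrist'); t=snapshot('scene'); a=t['img'][150:300,220:420]
cv2.imwrite('pics/w6.png',np.hstack([cv2.resize(s['img'],(400,300)),cv2.resize(a,(400,300))])[...,::-1])
np.set_printoptions(precision=4,suppress=True)
st=status.sense(); print({k:np.round(st[k],3) for k in ('tcp_pos','force','ft_torque','finger_gap','q','tool_rot')})
P=cloud(t); hsv=cv2.cvtColor(t['img'],cv2.COLOR_RGB2HSV)
m=(abs(P[...,0]-.5)<.1)&(abs(P[...,1]-.09)<.12)&(P[...,2]>.192)&(P[...,2]<.21)&(hsv[...,0]>18)&(hsv[...,0]<35)&(hsv[...,1]>120)
p=P[m]; print('bar',m.sum(),p.mean(0),cv2.minAreaRect(p[:,:2].astype(np.float32)))
P=cloud(s); m=(abs(P[...,0]-.44)<.04)&(abs(P[...,1]-.08)<.05)&(P[...,2]>.2)&(P[...,2]<.25)&(s['img'].max(2)<110); print(m.sum(),P[m].min(0),P[m].max(0))
```

```text
{'tcp_pos': array([0.43 , 0.078, 0.217]), 'force': array([-26.881,   6.383,  29.086]), 'ft_torque': array([0.966, 4.102, 0.082]), 'finger_gap': np.float64(0.227), 'q': array([-0.078,  0.308,  1.877,  0.001,  0.988, -1.653]), 'tool_rot': array([-0.002,  1.   ,  0.002, -0.016])}
bar 307 [0.5023 0.0674 0.2022] ((0.4976329803466797, 0.06798684597015381), (0.023440400138497353, 0.11995124071836472), 77.4693603515625)
5212 [0.4195 0.0556 0.2   ] [0.4796 0.1023 0.25  ]
```

View pics/w6.png

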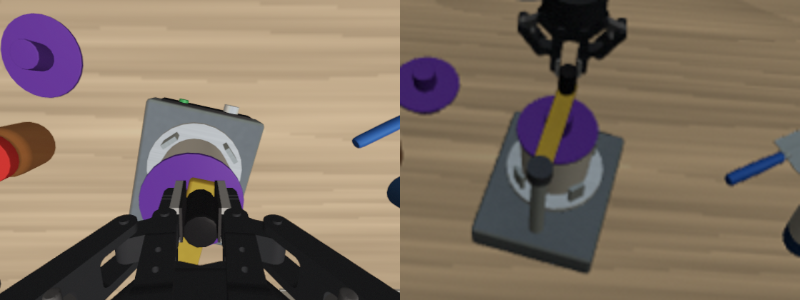

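The view shows the bar across the lid at 167.5°, against 168.3° closed. The pads have just squeezed partly off the knob. I release, rise and check.

move_arm([
  [[0,0,0,0.1,0,0,0.75],[0,0,0,0.1,0,0,0.6],[0,0,0,0.05,0,0,0.3],[0,0,0,0,0,0,0],[0,0,0,0,0,0,0],[0,0,0,0,0,0,0],[0,0,0,0,0,0,0],[0,0,0,0,0,0,0]],
])

```text
t: 31.65
tcp_pos: [0.4452, 0.0759, 0.2173]
tool_rot: [-0.001, 1.0, -0.0, -0.0]
force: [0.6, 0.5, -0.3]
finger_gap: 0.997
```

move_arm([
  [[0,0,0,0,0,-0.1,0],[0,0,0,0,0,-0.2,0],[0,0,0,0,0,-0.35,0],[0,0,0,0,0,-0.5,0],[0,0,0,0,0,-0.65,0],[0,0,0,0,0,-0.8,0],[0,0,0,0,0,-0.95,0],[0,0,0,0,0,-1,0]],
])

```text
t: 32.65
tcp_pos: [0.4459, 0.0758, 0.3189]
tool_rot: [-0.001, 1.0, -0.0, 0.002]
force: [-0.3, -0.3, -0.8]
finger_gap: 0.999
```

Run:
```python
from h import *
np.set_printoptions(precision=4,suppress=True)
s=snapshot('wrist'); t=snapshot('scene'); a=t['img'][150:300,220:420]
cv2.imwrite('pics/w7.png',np.hstack([cv2.resize(s['img'],(400,300)),cv2.resize(a,(400,300))])[...,::-1])
st=status.sense(); print({k:np.round(st[k],3) for k in ('tcp_pos','force','finger_gap')})
for n,s in (('wrist',s),('scene',t)):
    P=cloud(s); hsv=cv2.cvtColor(s['img'],cv2.COLOR_RGB2HSV); dark=s['img'].max(2)<110
    near=(abs(P[...,0]-.5)<.12)&(abs(P[...,1]-.08)<.12)
    m=near&dark&(abs(P[...,2]-.242)<.007)&(P[...,0]<.49)
    k=np.array(cv2.minEnclosingCircle(P[m][:,:2].astype(np.float32))[0]) if m.any() else None
    d=k-[.5685,.052]; print(n,'knob',k,'r',np.hypot(*d),'bar angle',np.deg2rad(168.3)-np.arctan2(d[1],d[0]))
    v=near&(hsv[...,0]>125)&(hsv[...,0]<150)&(hsv[...,1]>100)&(P[...,2]>.14)&(P[...,2]<.165)
    f=P[v]; c=np.linalg.lstsq(np.c_[f[:,:2]-f[:,:2].mean(0),np.ones(len(f))],f[:,2],rcond=None)[0]
    print(n,'flange z',np.median(f[:,2]),'tilt',c[:2],cv2.minEnclosingCircle(f[:,:2].astype(np.float32)))
```

```text
{'tcp_pos': array([0.446, 0.076, 0.318]), 'force': array([-0.382,  0.033,  0.398]), 'finger_gap': np.float64(1.0)}
wrist knob [0.4463 0.0781] r 0.12496694581280372 bar angle 0.0061618350837511215
wrist flange z 0.15488240203942205 tilt [ 0.0007 -0.0003] ((0.4756021201610565, 0.07135823369026184), 0.05400988087058067)
scene knob [0.4488 0.079 ] r 0.1226726419816523 bar angle 0.017522078934301355
scene flange z 0.15533329519479078 tilt [-0.0028  0.001 ] ((0.4758349359035492, 0.07088374346494675), 0.054632075130939484)
```

View pics/w7.png

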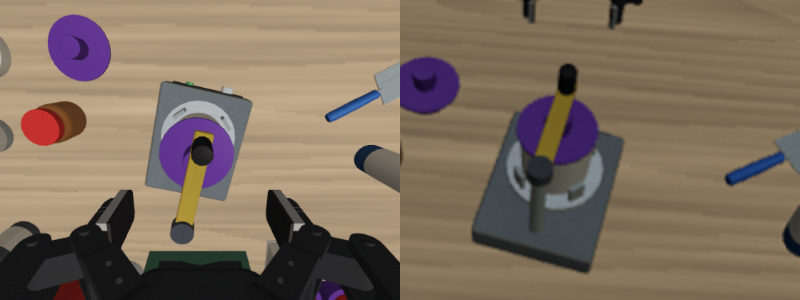

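The bar lies across the seated lid at an angle of 0.01–0.02 rad, within 0.1. The flange is flush and level, and the gripper is clear of everything. I hand the job in.

```bash
python3 -c "
from h import *
print(manip.sign_off())"
```

```text
the job is handed in; nothing more can be done
None
```

The violet lid farthest from the base is on the white pot and pressed home, and the yellow bar is swung over it to its stop. I handed the job in with the gripper open and clear, at about 33 s on the robot clock. The sign-off gave no verdict.

**Last checks (wrist and scene cameras):**
- **Lid height:** the flange top is at z≈0.155 against 0.156 nominal, within the camera error. The final press was about 36 N, at the expected height. I couldn't see the seal plate; I took it as fully down from the lid height and that press.
- **Lid position:** tilt is at most 0.003 rad, and the centre is within about 1 mm of the measured rim.
- **Bar:** 0.006 rad from closed by the wrist camera and 0.018 rad by the scene camera, against the 0.1 rad limit. It was over 1.3 rad aside while the lid was pressed in.
- **Bystanders:** I touched none that I know of. The ones visible in the last views look unmoved, but I didn't re-measure them.

**What disagreed or went wrong:**
- **First grasp:** it closed on top of the boss. The wrist depth showed the fingertips about 22 mm less far forward than stated. I went lower and the second grasp held.
- **Bar closing:** the pads partly slid off the knob at the end, with about 45 N at the wrist. The bar was already closed, and releasing cleared the force.

I viewed 8 pictures.

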